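# Make up the tile kit and the drain kit

### The arm

A 7-joint arm with a two-finger parallel gripper is mounted at the origin on the work surface. World frame = base frame: x ahead of the robot, y to its left, z up, the work surface at z = 0. Lengths are in m, angles in rad, forces in N, time in s.
With the tool pointing down it reaches from about 0.4 to 0.85 m from the base axis. Payload 10.4 kg.
Tool frame: the origin (TCP) lies between the finger pads; the fingertips stand 22 mm ahead of it and the grasp point (between the pads) lies 3 mm ahead of it; z points along the fingers, y is the line along which they close (so a half turn about z gives the same grasp; the last joint's range is limited). The gripper opens to 85 mm and grips with 20 to 120 N. Pads are 22 mm wide; open, the fingers measure 114 mm over their backs; the gripper's body (76 mm by 85 mm) begins 54 mm behind the grasp point. The pads swing forward as they close: fully open they stand 13 mm farther back than shut.
Start: joints at [-1.243, 0.332, -0.065, 1.46, 0.022, 1.35, -0.088], TCP at [0.215, 0.587, 0.253] pointing down, gripper open.
Joint ranges: [-2.6, 2.6], [-0.5, 2.12], [-1.47, 1.34], [0.16, 2.42], [-1.27, 4.41], [0.06, 2.06], [-2.6, 2.6]. Speed limits (rad/s): [2.22, 2.22, 2.79, 2.79, 3.14, 3.14, 3.14].

### API

Orientations are given as a unit quaternion [x, y, z, w].
In Python, from workcell import manip, camera, ticket, boxes_of, outline_of gives the robot as it stands.
- The arm moves only by the tool carry_out, never from a script. Its argument "deltas" is a list of rows, each a list of 5 numbers: the shift along the tool's x, y, z as a fraction of full scale, then the turn about the tool's z as a fraction of full scale, then the opening, from -1 (shut) to 1 (fully open), so that 0 is half open. In form: [[tx, ty, tz, spin, gripper], ...]. A call has 1 to 20 rows; each row is the pose to reach, as a shift and turn from the pose commanded when the call began, along the tool's axes at that moment; what a row does not reach only later rows make up. Full scale, the value 1, is 150 mm for a shift and 30 degrees for a turn. A row lasts 1/8 s, in which the tool goes at most 62.5 mm and 10.7 degrees, less where a joint would pass 70% of its speed; a pose out of reach is approached as far as the arm can. A call with a number of a shift or a turn outside -1 to 1 is refused whole. A call with a gripper value outside its range is refused whole. The fingers move at their own pace and stop on an object; "force" is the grip in N (left out, the last holds). Time passes only in rows, so rows that repeat a pose let the fingers close. It gives the time, the measured TCP pose, the force, the opening and the grip force at its end, in the units of the state.
- manip.get_obs(): the state, without advancing time (a new reading comes with each control period).
- camera(name): name is "side" or "top"; returns a dict with "img" (384x512x3 uint8, red, green, blue), "depth" (384x512 float32, m along the optical axis (not along the pixel's ray), 0 where there is no reading), "vertical_fov" (degrees; the focal length in pixels is half the picture's height over the tangent of half this angle, whatever the lens; pixels are square), "cx", "cy" (the principal point, pixels), "k1" (the pictures are not rectified: a ray, as slopes to the right and down, at radius r is drawn at 1 + k1 r^2 times it, then the intrinsics apply), "R" (3x3) and "t" (3): a world point X has camera coordinates R X + t. Camera axes: x right, y down, z forward; pixel columns grow to the right and rows downward; lengths in m; the calibration is good to about 2 mm. A picture is of the moment at which its call begins.
- ticket.hand_in(): hands the job in; it is judged then, once.
Trained networks look in a picture, given as the dict that the camera call returned (one of the last four; its "shot" number tells which), for a name from the list of things; names that differ only in an ending like _2 or _b are one class to them, and where a whole thing is asked for, a point or a joint stands for the part that bears it (a point fixed in the world has none). Each returns a list of dicts, best first, with "conf" (0 to 1); they miss things now and then, are a little off and sometimes report something else, mostly with a low value. They report only what shows in the picture. A call takes as long as a camera call.
- boxes_of(query, picture): "position" ([x, y, z] in m, in world coordinates, good to about 4 mm: the middle of the surface that is visible of it).
- outline_of(query, picture): "region" (384x512 bool, what is visible of it).
The state is a dict: "clock": time; "joint_pos": joint angles; "joint_velocities": joint speeds; "tau": joint torques, N m; "position": TCP position; "ee_rot": TCP orientation; "ft_force": force on the tool from outside, world axes, zero at the start; "torque": the same for the moment, N m; "grip_width": opening from 0.0 (shut) to 1.0 (fully open); "grasp_force": force on a finger pad.
Only numpy, scipy, OpenCV 4.12 (cv2) and the standard library are available. Lean on these libraries where they do the work, as an engineer would, in place of code of your own. Each camera call takes 0.05 s, during which the arm holds its last target. There are 200 camera calls.

### The job

Make up two cleaning kits from the stock on the mat. Tile kit (the tray with the long trough): set the grout brush bristles down in the trough and the square spray bottle upright in the pocket; drain kit (the tray with the round pot): stand the chrome pipe key, socket end down, in the pot, gently easing the two plugs aside so that they stay in there with it, and set the tall round spray bottle upright in the pocket. Leave the squat spray bottle where it stands.

Things in the scene. Friction and masses are not known exactly. Their poses are not given: they have to be found in the camera images.
- tile_tray: The tile-kit tray: fixed white plastic tray on the rubber mat, 88 (x) by 256 (y) by 34 mm high, walls 4 mm, floor 4 mm. It is the tray with NO round pot. A cross wall parts it into a long trough (80 by 160 mm inside, centre at y = -44 mm) for the brush and a nearly square pocket (80 by 84 mm inside, centre at y = +82 mm) for a bottle. Origin: middle of the underside; y runs along its length, z up.
- drain_tray: The drain-kit tray: fixed white plastic tray on the rubber mat, 88 (x) by 184 (y) mm. One half is a pocket (80 by 84 mm inside, centre at y = +46 mm, walls 34 mm high, floor 4 mm thick) for a bottle; the other half carries a round pot (80 mm inside diameter, 80 mm high, wall 4 mm, inner floor 5 mm above the underside, axis at y = -46 mm) for the key. Origin: middle of the underside, between pocket and pot; y runs along its length towards the pocket, z up.
- plug1: Pop-up basin plug of chromed brass, about 50 g, loose in the round pot, standing upside down on its 28 mm cap (sloping from 6 to 12 mm thick at the middle), with a 9 mm round-topped stem rising to 70 mm. Stands on the -y side of the pot's axis. Slides or leans when nudged. Origin: middle of the cap's underside; z along the stem.
- plug2: The second pop-up basin plug, same size as the first, on the +y side of the pot's axis; the two stems start 32 to 40 mm apart along the tray's y, each within 5 mm of the pot's axis in x. Origin: middle of the cap's underside; z along the stem.
- tall_bottle_mid (a point): The tall round spray bottle: empty, about 80 g, blue plastic cylinder 50 mm in diameter, 149 mm tall overall (the tallest of the three). This point is on its axis, half-way up (74.5 mm above its underside). On top sits a trigger spray head: a flat-sided white block 56 long (x) by 22 wide (y) by 30 tall, centred on the bottle's axis, nozzle towards -x; the plain place to grip is across its 22 mm width, 59.5 mm above this point. z points up out of the top.
- square_bottle_mid (a point): The square-bodied spray bottle: empty, about 80 g, white plastic body 52 by 52 mm in plan and 75 mm tall with a neck above, 122 mm tall overall. This point is on its axis, half-way up (61 mm above its underside). On top sits a trigger spray head: a flat-sided white block 56 long (x) by 22 wide (y) by 30 tall, centred on the bottle's axis, nozzle towards -x; the plain place to grip is across its 22 mm width, 46 mm above this point. z points up out of the top.
- squat_bottle_mid (a point): The squat round spray bottle, which belongs in neither kit: lime plastic, 66 mm in diameter, 100 mm tall overall (the lowest and widest of the three), with a spray head like the others. This point is on its axis, half-way up (50 mm).
- brush_mid (a point): Tile grout brush, about 110 g, standing on its bristles: bristles and back 130 long (x) by 36 wide (y) by 36 mm tall, and on top a flat-sided light grey hand grip 90 long by 24 wide, from 36 to 76 mm above the underside. This point is half-way up the whole brush (38 mm above the underside), in the middle. The place to grip is across the 24 mm width, 19 mm above this point. x runs along its length, z up.
- key_mid (a point): Chrome pipe key, about 180 g, standing on its round socket end: T-shaped, 130 mm tall, socket 26 mm in diameter at the bottom (foot bevelled to 20 mm), thin shaft, and a flat-sided cross handle at the top 70 long (x) by 14 wide (y) by 20 mm tall. This point is on the shaft half-way up (65 mm above the underside). The place to grip is across the handle's 14 mm width, 55 mm above this point. z points up to the handle.

How it is judged:
By the outcome, as a careful person would: the job done as asked, in the order asked, and still so for the second after the job is handed in, with the robot touching nothing.
It also fails if it takes over 118 s, if anything falls off the work surface, if the arm or the gripper's body presses on something with over 40 N, if the wrist force passes 120 N, or if a joint passes its speed limit or range.

## Working session

There is one attempt and no reset: what is moved stays moved. The work goes in short steps, Python scripts to look and compute and a tool call to move; the robot and the scene stay as the last step left them, time stands still between calls to the robot, and variables do not carry over. Pictures are saved under pics/ and viewed, at most 14 in all, crops included, and the job is handed in when it is done.

Besides the shell and the picture viewer there is one more tool, called by a JSON object that holds its "name" and its "arguments". carry_out: Moves the arm, as the interface text tells. Its arguments: {"type":"object","properties":{"deltas":{"type":"array","items":{"type":"array","items":{"type":"number"}}},"force":{"type":"number"}},"required":["deltas"]}

```bash
ls; mkdir -p pics
cat > h.py <<'E'
import numpy as np, cv2
from workcell import manip, camera, ticket, boxes_of, outline_of
def save(p,n): cv2.imwrite('pics/'+n,p['img'][:,:,::-1])
def cloud(p):
    h,w=p['depth'].shape; f=h/2/np.tan(np.radians(p['vertical_fov'])/2)
    v,u=np.mgrid[0:h,0:w].astype(float)
    xd=(u-p['cx'])/f; yd=(v-p['cy'])/f
    x,y=xd.copy(),yd.copy()
    for _ in range(20):
        s=1+p['k1']*(x*x+y*y); x,y=xd/s,yd/s
    d=p['depth']; c=np.stack([x*d,y*d,d],-1)
    X=(c-np.array(p['t']))@np.array(p['R'])
    X[d==0]=np.nan
    return X
def proj(p,X):
    f=384/2/np.tan(np.radians(p['vertical_fov'])/2)
    c=np.array(p['R'])@np.array(X)+np.array(p['t']); x,y=c[:2]/c[2]; s=1+p['k1']*(x*x+y*y)
    return np.array([p['cx']+f*s*x,p['cy']+f*s*y])
E
python3 - <<'E'
from h import *
o=manip.get_obs(); print({k:np.round(v,3).tolist() for k,v in o.items()})
for n in('top','side'):
    p=camera(n); save(p,n+'0.png'); print(n,p['vertical_fov'],p['k1'],'cam at',-np.array(p['R']).T@np.array(p['t']))
    for q in ['tile_tray','drain_tray','plug1','plug2','tall_bottle_mid','square_bottle_mid','squat_bottle_mid','brush_mid','key_mid']:
        print(q,[(round(b['conf'],2),np.round(b['position'],3).tolist(),proj(p,b['position']).round().tolist()) for b in boxes_of(q,p)[:3]])
E
```

```text
pics
{'clock': 0.0, 'joint_pos': [-1.243, 0.333, -0.065, 1.461, 0.022, 1.35, -0.088], 'joint_velocities': [0.001, -0.0, -0.0, 0.001, -0.0, -0.0, -0.0], 'tau': [-0.001, -62.543, 0.049, -39.161, 0.016, 0.01, -0.0], 'position': [0.215, 0.587, 0.253], 'ee_rot': [0.174, 0.985, -0.001, -0.0], 'ft_force': [0.734, 0.011, -0.685], 'torque': [-0.018, -0.018, 0.058], 'grasp_force': 0.0, 'grip_width': 0.999}
top 46.5819582315827 0.005530333626549339 cam at [ 0.41305158 -0.00851158  1.16595344]
tile_tray [(0.88, [0.627, -0.148, 0.004], [304.0, 161.0])]
drain_tray [(0.77, [0.616, 0.148, 0.009], [192.0, 164.0])]
plug1 [(0.68, [0.618, 0.149, 0.009], [192.0, 163.0]), (0.64, [0.61, 0.11, 0.015], [206.0, 166.0]), (0.47, [0.603, 0.075, 0.014], [220.0, 169.0])]
plug2 [(0.68, [0.618, 0.149, 0.009], [192.0, 163.0]), (0.64, [0.61, 0.11, 0.015], [206.0, 166.0]), (0.47, [0.603, 0.075, 0.014], [220.0, 169.0])]
tall_bottle_mid [(0.84, [0.433, 0.164, 0.144], [176.0, 233.0])]
square_bottle_mid [(0.73, [0.436, -0.176, 0.083], [320.0, 233.0]), (0.23, [0.613, 0.149, 0.009], [192.0, 165.0])]
squat_bottle_mid [(0.83, [0.436, -0.33, 0.063], [382.0, 234.0])]
brush_mid [(0.71, [0.439, 0.352, 0.052], [106.0, 231.0])]
key_mid [(0.55, [0.442, -0.008, 0.131], [251.0, 230.0])]
side 55.616547428272774 0.035669855389417485 cam at [0.34371566 0.62512745 0.73474686]
tile_tray [(0.63, [0.628, -0.128, 0.007], [239.0, 175.0])]
drain_tray [(0.79, [0.609, 0.143, 0.026], [207.0, 241.0])]
plug1 []
plug2 []
tall_bottle_mid [(0.85, [0.427, 0.182, 0.1], [277.0, 257.0]), (0.67, [0.432, 0.364, 0.048], [246.0, 349.0])]
square_bottle_mid [(0.64, [0.43, -0.167, 0.073], [310.0, 164.0])]
squat_bottle_mid [(0.64, [0.427, -0.33, 0.059], [321.0, 136.0])]
brush_mid [(0.95, [0.431, 0.365, 0.047], [247.0, 350.0])]
key_mid [(0.92, [0.437, -0.006, 0.12], [295.0, 190.0])]
```

View pics/top0.png

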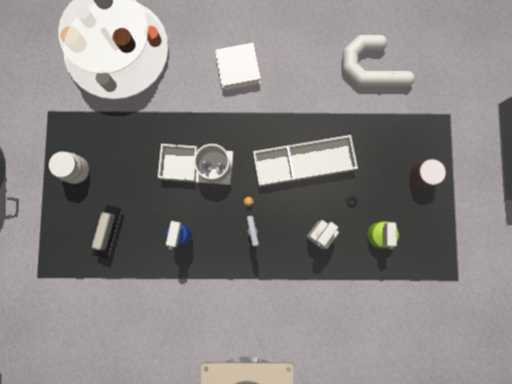

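View pics/side0.png

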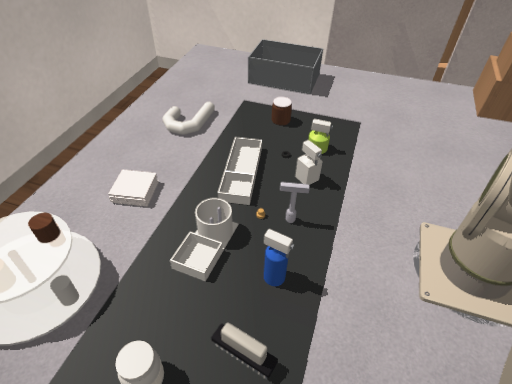

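The top view shows the drain tray (pocket at about 180,163; pot at 213,163), the tile tray (pocket at 272,166; trough at 322,158), the brush (107,230), tall bottle (177,234), key (253,231), square bottle (322,234) and squat bottle (383,234). The side view agrees. Next I'll measure head and handle poses from the depth in both views.

```bash
cat >> h.py <<'E'
def rect(P):
    r=cv2.minAreaRect((P[:,:2]*1000).astype(np.float32)); (c,s,a)=r
    if s[0]<s[1]: s=(s[1],s[0]); a+=90
    a=(a+90)%180-90
    return np.round(c,1),np.round(s,1),round(a,1)
def near(X,c,r): return X[np.linalg.norm(X[...,:2]-np.array(c),axis=-1)<r]
E
cat > m.py <<'E'
from h import *
T=camera('top');S=camera('side')
for n,p in(('top',T),('side',S)):
    X=cloud(p); print(n,'mat z',np.nanmedian(near(X,(0.52,0.02),.03)[:,2]))
    for q,c,b in [('tall',(.433,.166),.02),('square',(.436,-.17),.02),('squat',(.436,-.33),.02),('brush',(.438,.357),.02),('key',(.44,-.007),.015)]:
        P=near(X,c,.075); P=P[P[:,2]>.02]; zt=np.percentile(P[:,2],97)
        Q=P[P[:,2]>zt-.006]; Z=P[P[:,2]>zt-b]
        print(q,'zt',zt.round(4),len(Q),rect(Q),'| band',rect(Z))
    for q,c in [('tile',(.627,-.15)),('drain',(.612,.115))]:
        P=near(X,c,.16); 
        if q=='tile': P=P[(P[:,1]<.0)]
        else: P=P[P[:,1]>0.01]
        Q=P[(P[:,2]>.026)&(P[:,2]<.045)]; 
        print(q,len(Q),rect(Q),'z',np.median(Q[:,2]).round(4))
        if q=='drain':
            Q=P[(P[:,2]>.075)&(P[:,2]<.09)]; c,r=cv2.minEnclosingCircle((Q[:,:2]*1000).astype(np.float32)); print('pot rim',c,r,np.median(Q[:,2]))
            pc=np.array(c)/1000
            K=near(X,pc,.036); K=K[(K[:,2]>.055)&(K[:,2]<.085)]; print('stems',np.round(K*1000).tolist()[:40])
E
python3 m.py
```

```text
top mat z 0.0039232283533292955
tall zt 0.1542 229 (array([432.3, 169.5]), array([55. , 21.7]), -11.0) | band (array([429.2, 169.9]), array([61.4, 22.8]), -9.8)
square zt 0.1278 221 (array([ 434.6, -184.4]), array([56.7, 22.4]), -36.3) | band (array([ 432.4, -183.2]), array([61.6, 22.6]), -37.1)
squat zt 0.1061 215 (array([ 436.2, -340. ]), array([54.5, 21.9]), -0.2) | band (array([ 433.9, -339.7]), array([59.4, 22.4]), -0.4)
brush zt 0.0821 304 (array([439. , 356.2]), array([88.8, 23.5]), -12.8) | band (array([439.2, 357.2]), array([89.9, 25.5]), -12.8)
key zt 0.1364 156 (array([440.4, -10.6]), array([68.5, 13.2]), 11.7) | band (array([440.7, -10.8]), array([69.1, 13.7]), 11.8)
tile 607 (array([ 626.4, -144.9]), array([256.3,  89.3]), -79.9) z 0.0364
drain 375 (array([615. , 139.3]), array([181.6,  88.6]), 86.1) z 0.0361
pot rim (611.8899536132812, 92.26856994628906) 44.08331298828125 0.0822462435479191
stems [[615.0, 110.0, 73.0], [612.0, 112.0, 76.0], [612.0, 109.0, 77.0], [612.0, 107.0, 77.0], [610.0, 114.0, 76.0], [609.0, 111.0, 82.0], [609.0, 109.0, 77.0], [610.0, 107.0, 75.0],
[... 1594 characters left out ...]
 78.0, 76.0], [602.0, 76.0, 75.0], [606.0, 78.0, 72.0], [604.0, 78.0, 73.0], [602.0, 75.0, 70.0], [606.0, 79.0, 69.0], [603.0, 80.0, 72.0], [602.0, 76.0, 68.0], [606.0, 80.0, 66.0], [604.0, 77.0, 65.0], [601.0, 78.0, 66.0], [607.0, 77.0, 59.0], [604.0, 79.0, 63.0], [602.0, 76.0, 61.0], [607.0, 78.0, 57.0], [605.0, 77.0, 56.0], [602.0, 77.0, 58.0], [604.0, 79.0, 55.0], [611.0, 110.0, 79.0], [612.0, 113.0, 78.0], [609.0, 113.0, 79.0], [607.0, 112.0, 79.0], [610.0, 116.0, 78.0], [609.0, 115.0, 78.0], [607.0, 114.0, 77.0], [605.0, 111.0, 75.0], [611.0, 116.0, 74.0], [609.0, 115.0, 73.0], [606.0, 115.0, 75.0], [606.0, 111.0, 70.0], [612.0, 115.0, 70.0], [609.0, 115.0, 70.0], [606.0, 115.0, 71.0]]
```

```bash
cat >> h.py <<'E'
from scipy.spatial.transform import Rotation as Ro
def go(x,y,z,yaw=None):
    """mm targets, yaw = angle of tool y (deg); prints units in the tool's current axes"""
    o=manip.get_obs(); R=Ro.from_quat(o['ee_rot']).as_matrix(); p=np.array(o['position'])*1000
    cur=np.degrees(np.arctan2(R[1,1],R[0,1])); d=R.T@(np.array([x,y,z])-p)
    s=0 if yaw is None else -((yaw-cur+180)%360-180)
    print('pos',p.round(1),'yaw %.1f'%cur,'tilt',R[:,2].round(3),'shift units',(d/150).round(3),'spin units',round(s/30,3))
E
python3 -c "
from h import *
go(439,358,180,77.1)"
```

```text
pos [214.7 587.  253.3] yaw 69.9 tilt [-0.  0. -1.] shift units [-1.929 -0.92   0.489] spin units -0.24
```

{"name": "carry_out", "arguments": {"deltas": [[-0.33,-0.16,0,0,0.3],[-0.66,-0.32,0.1,0,0.3],[-1,-0.48,0.2,0,0.3],[-1,-0.48,0.2,0,0.3]], "force": 40}}

```text
clock: 1.6
position: [0.3349, 0.4635, 0.2224]
ee_rot: [0.178, 0.984, -0.001, 0.001]
ft_force: [-0.0, 0.7, -0.7]
grip_width: 0.647
grasp_force: 0.0
```

{"name": "carry_out", "arguments": {"deltas": [[-0.3,-0.15,0.1,-0.1,0.3],[-0.6,-0.3,0.2,-0.24,0.3],[-0.93,-0.44,0.29,-0.24,0.3],[-0.93,-0.44,0.29,-0.24,0.3],[-0.93,-0.44,0.29,-0.24,0.3],[-0.93,-0.44,0.29,-0.24,0.3]]}}

```text
clock: 2.35
position: [0.4381, 0.3596, 0.1802]
ee_rot: [0.111, 0.994, 0.0, -0.0]
ft_force: [-0.2, 0.4, 0.1]
grip_width: 0.651
grasp_force: 0.0
```

```bash
python3 -c "
from h import *
go(439,358,66.5,77.1); o=manip.get_obs(); print(o['clock'],o['grip_width'],o['joint_pos'])"
```

```text
pos [438.1 359.6 180.2] yaw 77.3 tilt [ 0.     0.001 -1.   ] shift units [-0.008 -0.01   0.758] spin units 0.005
2.35 0.6513978320514121 [-0.84751289  0.25395812  0.09318439  1.71981796 -0.02617499  1.16830257
  0.60123748]
```

{"name": "carry_out", "arguments": {"deltas": [[-0.01,-0.01,0.3,0,0.3],[-0.01,-0.01,0.55,0,0.3],[-0.01,-0.01,0.7,0,0.3],[-0.01,-0.01,0.76,0,0.3],[-0.01,-0.01,0.76,0,0.3],[-0.01,-0.01,0.76,0,-1],[-0.01,-0.01,0.76,0,-1],[-0.01,-0.01,0.76,0,-1],[-0.01,-0.01,0.76,0,-1],[-0.01,-0.01,0.76,0,-1],[-0.01,-0.01,0.76,0,-1]], "force": 40}}

```text
clock: 3.72
position: [0.4408, 0.3567, 0.067]
ee_rot: [0.112, 0.994, 0.001, 0.001]
ft_force: [-1.5, 0.7, 6.5]
grip_width: 0.282
grasp_force: 40.0
```

{"name": "carry_out", "arguments": {"deltas": [[0,0,-0.1,0,-1],[0,0,-0.35,0,-1],[0,0,-0.6,0,-1],[0,0,-0.6,0,-1]]}}

```text
clock: 4.22
position: [0.4418, 0.3572, 0.1598]
ee_rot: [0.112, 0.994, 0.002, 0.002]
ft_force: [0.6, 0.2, -1.2]
grip_width: 0.274
grasp_force: 39.3
```

```bash
python3 -c "
from h import *
go(633.5,-187.2,160,10.1)"
```

```text
pos [441.8 357.2 159.8] yaw 77.1 tilt [ 0.004  0.004 -1.   ] shift units [-2.057 -3.252 -0.011] spin units 2.233
```

{"name": "carry_out", "arguments": {"deltas": [[-0.2,-0.05,-0.05,0,-1],[-0.5,-0.1,-0.1,0,-1],[-0.8,-0.15,-0.14,0,-1],[-1,-0.25,-0.14,0,-1],[-1,-0.25,-0.14,0,-1]]}}

```text
clock: 4.85
position: [0.58, 0.2827, 0.1761]
ee_rot: [0.115, 0.993, -0.001, 0.0]
ft_force: [0.3, 0.8, -0.7]
grip_width: 0.273
grasp_force: 39.4
```

{"name": "carry_out", "arguments": {"deltas": [[-0.3,-0.2,0,0,-1],[-0.6,-0.4,0,0,-1],[-0.9,-0.7,0,0,-1],[-1,-1,0,0,-1],[-1,-1,0,0,-1]]}}

```text
clock: 5.48
position: [0.691, 0.1007, 0.1764]
ee_rot: [0.116, 0.993, -0.001, -0.0]
ft_force: [-0.1, 0.6, -1.7]
grip_width: 0.275
grasp_force: 39.4
```

{"name": "carry_out", "arguments": {"deltas": [[0,-0.25,0,0.1,-1],[0,-0.5,0,0.3,-1],[0,-0.75,0,0.6,-1],[0,-1,0,0.9,-1],[0,-1,0,1,-1],[0,-1,0,1,-1]]}}

```text
clock: 6.22
position: [0.657, -0.0381, 0.1765]
ee_rot: [0.365, 0.931, 0.0, -0.001]
ft_force: [-0.2, 0.6, -1.5]
grip_width: 0.272
grasp_force: 39.5
```

```bash
python3 -c "
from h import *
go(633.5,-187.2,180,10.1)"
```

```text
pos [657.  -38.1 176.5] yaw 47.2 tilt [-0.001  0.001 -1.   ] shift units [-0.56  -0.836 -0.024] spin units 1.237
```

{"name": "carry_out", "arguments": {"deltas": [[-0.15,-0.2,0,0.2,-1],[-0.3,-0.45,0,0.5,-1],[-0.45,-0.7,0,0.8,-1],[-0.56,-0.84,0,1,-1],[-0.56,-0.84,0,1,-1],[-0.56,-0.84,0,1,-1]]}}

```text
clock: 6.98
position: [0.6335, -0.1879, 0.1765]
ee_rot: [0.593, 0.805, 0.0, -0.0]
ft_force: [0.5, 0.1, -0.3]
grip_width: 0.278
grasp_force: 39.5
```

{"name": "carry_out", "arguments": {"deltas": [[0,0,0,0.24,-1],[0,0,0.1,0.24,-1],[0,0,0.25,0.24,-1],[0,0,0.25,0.24,-1]]}}

```text
clock: 7.48
position: [0.6321, -0.1878, 0.1366]
ee_rot: [0.642, 0.767, -0.001, -0.002]
ft_force: [0.3, 0.1, -0.9]
grip_width: 0.269
grasp_force: 39.5
```

Run:
```python
from h import *
go(633.5,-187.2,72,10.1)
p=camera('side'); save(p,'s1.png'); X=cloud(p)
P=near(X,(.6335,-.187),.1); Q=P[(P[:,2]>.075)&(P[:,2]<.16)]; print(np.percentile(Q[:,2],[2,10,50,90]))
b=boxes_of('brush_mid',p); print([(x['conf'],x['position']) for x in b])
t=camera('top'); save(t,'t1.png')
```

```text
pos [ 632.1 -187.8  136.6] yaw 10.1 tilt [-0.004  0.001 -1.   ] shift units [0.002 0.011 0.431] spin units 0.001
[0.07794959 0.092248   0.12951771 0.14955388]
[(0.92, [0.6234, -0.1446, 0.1146])]
```

View pics/s1.png

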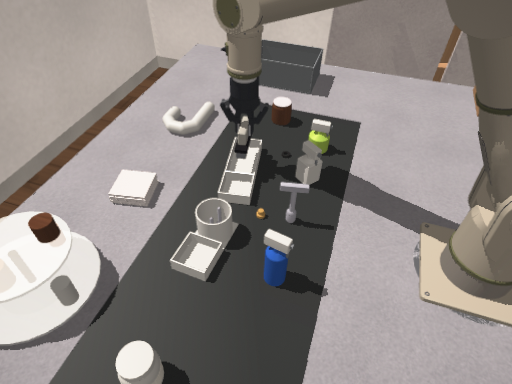

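The brush hangs over the trough at about (243,140), in line with it. I'll lower it and release.

{"name": "carry_out", "arguments": {"deltas": [[0,0.01,0.1,0,-1],[0,0.01,0.22,0,-1],[0,0.01,0.32,0,-1],[0,0.01,0.38,0,-1],[0,0.01,0.42,0,-1],[0,0.01,0.43,0,-1],[0,0.01,0.43,0,-1]]}}

```text
clock: 8.5
position: [0.6349, -0.1892, 0.0751]
ee_rot: [0.643, 0.765, 0.0, 0.0]
ft_force: [0.2, 0.6, -2.0]
grip_width: 0.281
grasp_force: 39.5
```

```bash
python3 -c "
from h import *
go(633.5,-187.2,71,10.1);print(manip.get_obs()['ft_force'])"
```

```text
pos [ 634.9 -189.2   75.1] yaw 9.9 tilt [ 0.001  0.    -1.   ] shift units [ 0.014 -0.007  0.027] spin units -0.007
[ 0.16072387  0.62976796 -2.04964506]
```

Not in contact yet, so ease down, open, rise.

{"name": "carry_out", "arguments": {"deltas": [[0,0,0.02,0,-1],[0,0,0.03,0,-1],[0,0,0.03,0,-1]]}}

```text
clock: 8.88
position: [0.635, -0.1891, 0.071]
ee_rot: [0.643, 0.766, 0.0, 0.0]
ft_force: [-1.9, 1.7, 4.6]
grip_width: 0.274
grasp_force: 40.3
```

{"name": "carry_out", "arguments": {"deltas": [[0,0,0,0,-0.2],[0,0,0,0,0.1],[0,0,0,0,0.1],[0,0,0,0,0.1],[0,0,-0.2,0,0.1],[0,0,-0.5,0,0.1],[0,0,-0.8,0,0.1],[0,0,-0.8,0,0.1]]}}

```text
clock: 9.88
position: [0.6364, -0.1899, 0.1945]
ee_rot: [0.644, 0.765, 0.002, 0.003]
ft_force: [0.1, -0.2, -0.8]
grip_width: 0.552
grasp_force: 0.0
```

Run:
```python
from h import *
t=camera('top'); X=cloud(t)
P=near(X,(.6335,-.187),.08); Q=P[(P[:,2]>.075)&(P[:,2]<.1)]; print(len(Q), len(Q) and rect(Q))
go(433.5,-182.4,180,53.5)
```

```text
87 (array([ 629.8, -156.4]), array([29.5, 23.2]), -77.7)
pos [ 635.4 -189.4  191.9] yaw 9.9 tilt [ 0.003 -0.    -1.   ] shift units [ 0.277 -1.318  0.075] spin units -1.453
```

{"name": "carry_out", "arguments": {"deltas": [[0.07,-0.3,0,-0.2,0.1],[0.14,-0.6,0,-0.5,0.1],[0.2,-0.9,0,-0.8,0.1],[0.22,-1,0,-1,0.1],[0.22,-1,0,-1,0.1],[0.22,-1,0,-1,0.1]]}}

```text
clock: 10.68
position: [0.4818, -0.1821, 0.1898]
ee_rot: [0.424, 0.906, -0.0, -0.0]
ft_force: [-0.1, -1.3, 0.7]
grip_width: 0.549
grasp_force: 0.0
```

```bash
python3 -c "
from h import *
go(433.5,-182.4,150,53.5)"
```

```text
pos [ 481.8 -182.1  189.8] yaw 39.8 tilt [-0.001  0.    -1.   ] shift units [ 0.204 -0.249  0.265] spin units -0.457
```

{"name": "carry_out", "arguments": {"deltas": [[0.1,-0.12,0,-0.2,0.1],[0.2,-0.25,0,-0.46,0.1],[0.2,-0.25,0,-0.46,0.1],[0.2,-0.25,0.0,-0.46,0.1],[0.2,-0.25,0.0,-0.46,0.1]]}}

```text
clock: 11.3
position: [0.434, -0.1833, 0.1902]
ee_rot: [0.312, 0.95, -0.0, -0.0]
ft_force: [0.5, -0.0, -0.6]
grip_width: 0.548
grasp_force: 0.0
```

```bash
python3 -c "
from h import *
go(433.5,-182.4,116.5,53.5)"
```

```text
pos [ 434.  -183.3  190.2] yaw 53.6 tilt [-0. -0. -1.] shift units [0.006 0.003 0.491] spin units 0.005
```

{"name": "carry_out", "arguments": {"deltas": [[0,0,0.2,0,0.1],[0,0,0.38,0,0.1],[0,0,0.49,0,0.1],[0,0,0.49,0,0.1],[0,0,0.49,0,0.1],[0,0,0.49,0,-1],[0,0,0.49,0,-1],[0,0,0.49,0,-1],[0,0,0.49,0,-1],[0,0,0.49,0,-1]], "force": 30}}

```text
clock: 12.55
position: [0.4337, -0.1836, 0.1175]
ee_rot: [0.312, 0.95, 0.0, 0.001]
ft_force: [-1.1, -0.8, 6.2]
grip_width: 0.254
grasp_force: 35.2
```

{"name": "carry_out", "arguments": {"deltas": [[0,0,-0.1,0,-1],[0,0,-0.3,0,-1],[0,0,-0.55,0,-1],[0,0,-0.7,0,-1],[0,0,-0.7,0,-1]]}}

```text
clock: 13.18
position: [0.434, -0.1837, 0.2238]
ee_rot: [0.312, 0.95, 0.0, 0.002]
ft_force: [-0.2, 0.1, -1.6]
grip_width: 0.249
grasp_force: 34.3
```

```bash
python3 -c "
from h import *
go(611.4,-63.1,220,10.1)"
```

```text
pos [ 434.  -183.7  223.8] yaw 53.7 tilt [ 0.004 -0.    -1.   ] shift units [-0.477  1.348  0.029] spin units 1.453
```

{"name": "carry_out", "arguments": {"deltas": [[-0.1,0.25,0,0.1,-1],[-0.2,0.5,0,0.4,-1],[-0.3,0.75,0,0.7,-1],[-0.4,1,0,1,-1],[-0.4,1,0,1,-1],[-0.4,1,0,1,-1]]}}

```text
clock: 13.92
position: [0.5696, -0.0985, 0.2208]
ee_rot: [0.547, 0.837, -0.001, -0.001]
ft_force: [-0.1, -0.6, -0.7]
grip_width: 0.252
grasp_force: 34.1
```

```bash
python3 -c "
from h import *
go(611.4,-63.1,180,10.1)"
```

```text
pos [569.6 -98.5 220.8] yaw 23.7 tilt [-0.002 -0.001 -1.   ] shift units [0.104 0.351 0.271] spin units 0.454
```

{"name": "carry_out", "arguments": {"deltas": [[0.05,0.15,0,0.2,-1],[0.1,0.35,0.05,0.45,-1],[0.1,0.35,0.15,0.45,-1],[0.1,0.35,0.25,0.45,-1],[0.1,0.35,0.25,0.45,-1]]}}

```text
clock: 14.55
position: [0.6109, -0.0643, 0.1829]
ee_rot: [0.642, 0.767, -0.001, -0.001]
ft_force: [-0.1, 0.2, -1.5]
grip_width: 0.251
grasp_force: 34.0
```

Run:
```python
from h import *
go(611.4,-63.1,121.5,10.1)
p=camera('side'); cv2.imwrite('pics/s2.png',cv2.resize(p['img'][60:260,130:380,::-1],(750,600)))
```

```text
pos [610.9 -64.3 182.9] yaw 10.2 tilt [-0.003 -0.    -1.   ] shift units [0.007 0.006 0.409] spin units 0.002
```

View pics/s2.png

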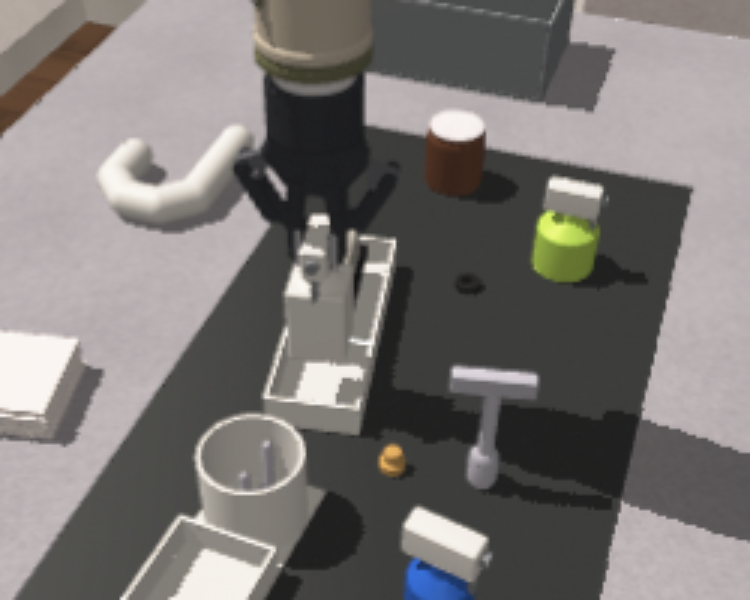

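The bottle is square to the pocket and over it (crop pixels 320,320). Lowering.

{"name": "carry_out", "arguments": {"deltas": [[0.01,0.01,0.12,0,-1],[0.01,0.01,0.24,0,-1],[0.01,0.01,0.33,0,-1],[0.01,0.01,0.38,0,-1],[0.01,0.01,0.4,0,-1],[0.01,0.01,0.4,0,-1],[0.01,0.01,0.41,0,-1],[0.01,0.01,0.41,0,-1]]}}

```text
clock: 15.6
position: [0.6138, -0.0615, 0.123]
ee_rot: [0.641, 0.767, 0.0, 0.0]
ft_force: [-0.5, 0.5, -1.2]
grip_width: 0.25
grasp_force: 34.2
```

{"name": "carry_out", "arguments": {"deltas": [[0,0,0.01,0,-1],[0,0,0.015,0,-1],[0,0,0.015,0,-1]]}}

```text
clock: 15.98
position: [0.6139, -0.0615, 0.1216]
ee_rot: [0.641, 0.767, 0.0, 0.0]
ft_force: [-3.8, 0.3, 8.2]
grip_width: 0.253
grasp_force: 35.4
```

{"name": "carry_out", "arguments": {"deltas": [[0,0,0,0,-0.3],[0,0,0,0,0],[0,0,0,0,0],[0,0,0,0,0],[0,0,-0.15,0,0],[0,0,-0.4,0,0],[0,0,-0.65,0,0],[0,0,-0.65,0,0]]}}

```text
clock: 16.98
position: [0.6151, -0.0618, 0.2212]
ee_rot: [0.642, 0.767, 0.002, 0.002]
ft_force: [0.7, -0.5, -0.4]
grip_width: 0.5
grasp_force: 0.0
```

```bash
python3 -c "
from h import *
go(440,-9.4,220,-77.8)"
```

```text
pos [615.1 -61.8 221.2] yaw 10.2 tilt [ 0.005  0.    -1.   ] shift units [ 0.551 -1.087  0.002] spin units 2.933
```

{"name": "carry_out", "arguments": {"deltas": [[0.12,-0.25,0,0.2,0],[0.25,-0.5,0,0.5,0],[0.4,-0.8,0,0.8,0],[0.55,-1,0,1,0],[0.55,-1,0,1,0]]}}

```text
clock: 17.6
position: [0.4495, -0.0056, 0.2175]
ee_rot: [0.818, 0.576, 0.0, -0.001]
ft_force: [0.0, -0.4, 0.2]
grip_width: 0.496
grasp_force: 0.0
```

{"name": "carry_out", "arguments": {"deltas": [[0,0,0,0.3,0],[0,0,0,0.65,0],[0,0,0,1,0],[0,0,0,1,0],[0,0,0,1,0]]}}

```text
clock: 18.23
position: [0.4516, -0.0071, 0.2177]
ee_rot: [0.938, 0.346, -0.0, 0.0]
ft_force: [-0.2, 0.5, 0.3]
grip_width: 0.502
grasp_force: 0.0
```

{"name": "carry_out", "arguments": {"deltas": [[0,0,0,0.3,0],[0,0,0,0.6,0],[0,0,0,0.93,0],[0,0,0,0.93,0],[0,0,0,0.93,0]]}}

```text
clock: 18.85
position: [0.4514, -0.0069, 0.218]
ee_rot: [0.994, 0.11, -0.0, -0.0]
ft_force: [-0.5, -0.5, 0.1]
grip_width: 0.501
grasp_force: 0.0
```

```bash
cat > k.py <<'E'
from h import *
go(440,-9.4,126.5,-77.8); print(manip.get_obs()['joint_pos'].round(2) if hasattr(manip.get_obs()['joint_pos'],'round') else manip.get_obs()['joint_pos'])
t=camera('top');s=camera('side')
for p in(t,s):
    X=cloud(p)
    P=near(X,(.44,-.009),.045); P=P[(P[:,2]>.12)&(P[:,2]<.139)]; print('key',len(P), len(P)>5 and rect(P))
    for c in [(.606,.075),(.609,.112)]:
        P=near(X,c,.013); P=P[(P[:,2]>.066)&(P[:,2]<.085)]; print(len(P), len(P) and ((P.max(0)+P.min(0))/2*1000).round(1))
    P=near(X,(.6139,-.0615),.045);P=P[(P[:,2]>.11)&(P[:,2]<.14)]; print('sq',len(P),len(P)>5 and rect(P), len(P)>5 and np.percentile(P[:,2],95))
    P=near(X,(.6345,-.189),.06);P=P[(P[:,2]>.07)&(P[:,2]<.1)]; print('br',len(P),len(P)>5 and rect(P), len(P)>5 and np.percentile(P[:,2],95))
save(s,'s3.png'); cv2.imwrite('pics/t3.png',cv2.resize(t['img'][120:270,90:290,::-1],(800,600)))
E
python3 k.py
```

```text
pos [451.4  -6.9 218. ] yaw -77.4 tilt [-0.  0. -1.] shift units [-0.078 -0.     0.61 ] spin units 0.013
[-0.53 -0.05  0.44  1.97  0.02  1.22 -1.45]
key 0 False
14 [606.2  73.5  73.1]
12 [610.7 110.7  72.8]
sq 255 (array([614.1, -59.8]), array([62.3, 22.7]), -80.6) 0.13220156812378253
br 359 (array([ 634.6, -186. ]), array([89.4, 25.1]), -80.1) 0.08660235016585716
key 216 (array([440.1,  -8.2]), array([69.3, 15.3]), 11.4)
15 [605.3  76.9  73.8]
18 [608.9 112.9  72.8]
sq 180 (array([613. , -58.8]), array([62.7, 22.6]), -79.1) 0.13068230922588728
br 168 (array([ 633.6, -182.8]), array([91.4, 24.1]), -80.5) 0.08509070613126728
```

View pics/s3.png

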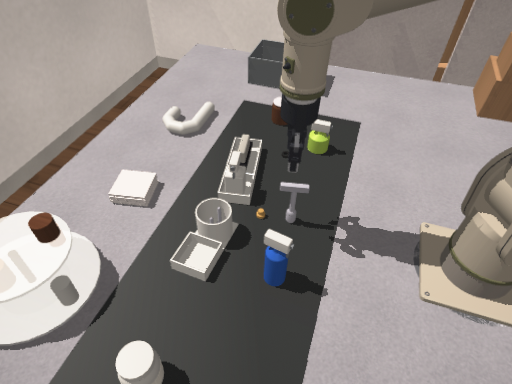

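Brush (243,150) sits in the trough and the square bottle (236,165) stands in the pocket; the key (294,200) is free under the gripper. Grasping the key.

{"name": "carry_out", "arguments": {"deltas": [[-0.08,0,0,0,0],[-0.08,0,0.2,0,0],[-0.08,0,0.4,0,0],[-0.08,0,0.55,0,0],[-0.08,0,0.61,0,0],[-0.08,0,0.61,0,0],[-0.08,0,0.61,0,-0.5],[-0.08,0,0.61,0,-1],[-0.08,0,0.61,0,-1],[-0.08,0,0.61,0,-1],[-0.08,0,0.61,0,-1],[-0.08,0,0.61,0,-1]], "force": 50}}

```text
clock: 20.45
position: [0.4404, -0.0094, 0.1274]
ee_rot: [0.994, 0.107, 0.001, -0.0]
ft_force: [-0.1, -0.5, 6.7]
grip_width: 0.153
grasp_force: 49.7
```

{"name": "carry_out", "arguments": {"deltas": [[0,0,-0.1,0,-1],[0,0,-0.3,0,-1],[0,0,-0.6,0,-1],[0,0,-0.9,0,-1],[0,0,-0.9,0,-1],[0,0,-0.9,0,-1]]}}

```text
clock: 21.2
position: [0.4393, -0.0094, 0.2613]
ee_rot: [0.994, 0.107, -0.0, -0.0]
ft_force: [0.1, 1.0, -2.6]
grip_width: 0.156
grasp_force: 48.9
```

Run:
```python
from h import *
go(634,91,250)
p=camera('side'); X=cloud(p); m=outline_of('key_mid',p)
P=X[m[0]['region']]; P=P[np.isfinite(P[:,0])]
for a in range(100,280,15):
    Q=P[(P[:,2]*1000>a)&(P[:,2]*1000<=a+15)]
    if len(Q): print(a,len(Q),np.median(Q,0).round(4))
```

```text
pos [439.3  -9.4 261.3] yaw -77.7 tilt [-0.  0. -1.] shift units [ 1.411 -0.378  0.075] spin units 0.0
130 14 [0.4344 0.0012 0.1426]
145 50 [0.4378 0.002  0.1522]
160 68 [0.4365 0.0015 0.1699]
175 43 [ 0.4383 -0.0029  0.1794]
190 32 [ 0.4378 -0.003   0.1964]
205 31 [ 0.4375 -0.0028  0.2136]
220 28 [ 0.4376 -0.0018  0.227 ]
235 11 [ 0.4222 -0.0051  0.2493]
250 129 [ 4.267e-01 -3.000e-04  2.578e-01]
265 68 [ 0.4535 -0.0055  0.267 ]
```

{"name": "carry_out", "arguments": {"deltas": [[0.2,-0.05,0,0,-1],[0.5,-0.15,0,0,-1],[0.8,-0.25,0,0,-1],[1,-0.35,0,0,-1],[1,-0.35,0,0,-1]]}}

```text
clock: 21.92
position: [0.5755, 0.0758, 0.2593]
ee_rot: [0.994, 0.108, -0.002, 0.001]
ft_force: [0.5, -0.6, -2.0]
grip_width: 0.156
grasp_force: 48.8
```

{"name": "carry_out", "arguments": {"deltas": [[0.15,0,0,0,-1],[0.3,-0.02,0,0,-1],[0.41,-0.03,0.05,0,-1],[0.41,-0.03,0.1,0,-1],[0.41,-0.03,0.1,0,-1],[0.41,-0.03,0.1,0,-1]]}}

```text
clock: 22.68
position: [0.6337, 0.0909, 0.2469]
ee_rot: [0.994, 0.107, 0.0, -0.0]
ft_force: [-0.1, -0.2, -1.7]
grip_width: 0.155
grasp_force: 48.9
```

```bash
cat > k2.py <<'E'
from h import *
go(634,91,135)
for n in('top','side'):
    p=camera(n); X=cloud(p); m=outline_of('key_mid',p)
    if m:
        P=X[m[0]['region']]; P=P[np.isfinite(P[:,0])]
        for a in range(120,250,20):
            Q=P[(P[:,2]*1000>a)&(P[:,2]*1000<=a+20)]
            if len(Q)>3: print(n,a,len(Q),np.median(Q,0).round(4))
    Q=near(X,(.612,.093),.06);Q=Q[(Q[:,2]>.076)&(Q[:,2]<.09)]; c,r=cv2.minEnclosingCircle((Q[:,:2]*1000).astype(np.float32)); print('rim',c,r)
    for c in [(.606,.075),(.609,.112)]:
        P=near(X,c,.013); P=P[(P[:,2]>.066)&(P[:,2]<.085)]; print(len(P), len(P) and ((P.max(0)+P.min(0))/2*1000).round(1))
    if n=='side': cv2.imwrite('pics/s4.png',cv2.resize(p['img'][130:290,130:340,::-1],(788,600)))
    else: cv2.imwrite('pics/t4.png',cv2.resize(p['img'][110:220,150:300,::-1],(800,587)))
E
python3 k2.py
```

```text
pos [633.7  90.9 246.9] yaw -77.7 tilt [ 0.  0. -1.] shift units [ 0.002 -0.     0.746] spin units 0.0
rim (613.2762451171875, 69.61668395996094) 36.29518508911133
1 [607.5  69.8  75.8]
0 0
side 120 23 [0.6285 0.1025 0.1349]
side 140 71 [0.6284 0.1024 0.151 ]
side 160 55 [0.6297 0.0977 0.1664]
side 180 36 [0.6295 0.098  0.1912]
side 200 28 [0.6306 0.0979 0.2074]
side 220 24 [0.6139 0.0957 0.2378]
side 240 120 [0.6128 0.0937 0.2486]
rim (610.4234008789062, 93.4172592163086) 44.62849807739258
17 [605.1  76.2  72.2]
18 [609.  112.5  72.9]
```

View pics/s4.png

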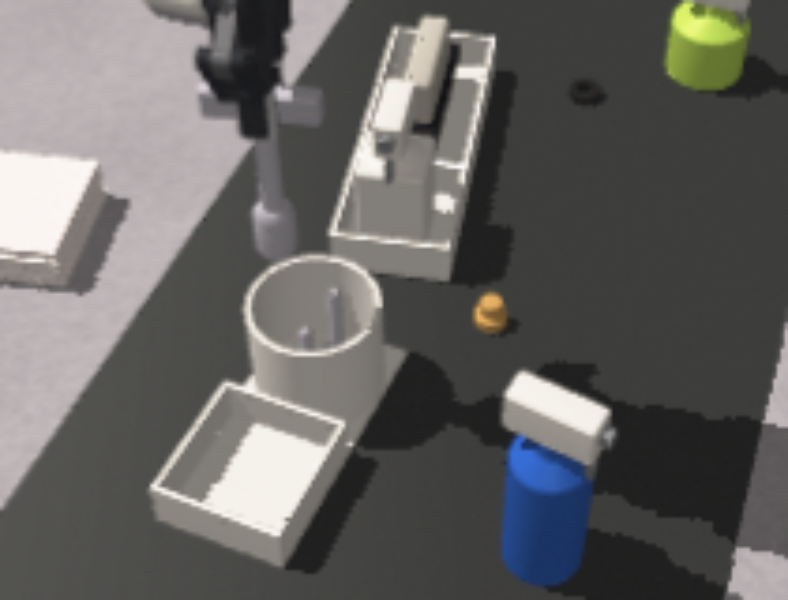

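The key hangs vertical (crop 272,220) beyond the pot (315,310), with the stems at about (335,310) and (305,335). I'll lower it on the free far side, shifted 1.5 mm nearer the axis.

{"name": "carry_out", "arguments": {"deltas": [[-0.01,0,0.08,0,-1],[-0.01,0,0.16,0,-1],[-0.01,0,0.24,0,-1],[-0.01,0,0.32,0,-1],[-0.01,0,0.4,0,-1],[-0.01,0,0.4,0,-1]]}}

```text
clock: 23.62
position: [0.6322, 0.091, 0.1853]
ee_rot: [0.994, 0.107, -0.001, 0.0]
ft_force: [0.6, -0.1, -1.2]
grip_width: 0.155
grasp_force: 48.9
```

{"name": "carry_out", "arguments": {"deltas": [[0,0,0.06,0,-1],[0,0,0.12,0,-1],[0,0,0.18,0,-1],[0,0,0.24,0,-1],[0,0,0.3,0,-1],[0,0,0.33,0,-1],[0,0,0.33,0,-1]]}}

```text
clock: 24.5
position: [0.6326, 0.091, 0.1367]
ee_rot: [0.994, 0.107, -0.0, -0.0]
ft_force: [-0.5, 0.1, -1.4]
grip_width: 0.155
grasp_force: 48.9
```

Run:
```python
from h import *
go(632,91,132.4)
p=camera('side');X=cloud(p)
for c in [(.606,.075),(.609,.112)]:
        P=near(X,c,.016); P=P[(P[:,2]>.066)&(P[:,2]<.085)]; print(len(P), len(P) and ((P.max(0)+P.min(0))/2*1000).round(1))
```

```text
pos [632.6  91.  136.7] yaw -77.7 tilt [-0. -0. -1.] shift units [-0.004 -0.001  0.029] spin units 0.0
17 [605.1  76.5  72.7]
18 [609.  113.1  72.8]
```

{"name": "carry_out", "arguments": {"deltas": [[0,0,0.01,0,-1],[0,0,0.02,0,-1],[0,0,0.025,0,-1],[0,0,0.03,0,-1],[0,0,0.03,0,-1]]}}

```text
clock: 25.18
position: [0.6328, 0.0911, 0.1326]
ee_rot: [0.994, 0.107, 0.0, -0.0]
ft_force: [-0.7, 0.6, -0.6]
grip_width: 0.155
grasp_force: 49.0
```

{"name": "carry_out", "arguments": {"deltas": [[0,0,0.005,0,-1],[0,0,0.01,0,-1],[0,0,0.01,0,-1]]}}

```text
clock: 25.55
position: [0.6333, 0.091, 0.1325]
ee_rot: [0.994, 0.107, 0.001, -0.0]
ft_force: [-2.5, -0.7, 10.4]
grip_width: 0.158
grasp_force: 50.5
```

{"name": "carry_out", "arguments": {"deltas": [[0,0,-0.005,0,-1],[0,0,-0.005,0,-0.55],[0,0,-0.005,0,-0.3],[0,0,-0.005,0,-0.3],[0,0,-0.005,0,-0.3],[0,0,-0.1,0,-0.3],[0,0,-0.3,0,-0.3],[0,0,-0.6,0,-0.3],[0,0,-0.6,0,-0.3]]}}

```text
clock: 26.68
position: [0.6347, 0.091, 0.2262]
ee_rot: [0.994, 0.107, 0.004, -0.001]
ft_force: [-0.3, -0.5, 0.3]
grip_width: 0.351
grasp_force: 0.0
```

```bash
cat > k3.py <<'E'
from h import *
go(431.8,170.6,230,-100.5)
for n in('top','side'):
    p=camera(n); X=cloud(p)
    Q=near(X,(.632,.091),.05);Q=Q[(Q[:,2]>.12)&(Q[:,2]<.145)]; print(n,'key',len(Q),len(Q)>5 and (rect(Q),np.percentile(Q[:,2],95)))
    Q=near(X,(.4318,.1706),.05);Q=Q[(Q[:,2]>.14)&(Q[:,2]<.16)]; print(n,'tall',len(Q),len(Q)>5 and rect(Q))
    for c in [(.606,.075),(.609,.112)]:
        P=near(X,c,.016); P=P[(P[:,2]>.066)&(P[:,2]<.085)]; print(len(P), len(P) and ((P.max(0)+P.min(0))/2*1000).round(1))
    if n=='side': cv2.imwrite('pics/s5.png',cv2.resize(p['img'][130:290,130:340,::-1],(788,600)))
E
python3 k3.py
```

```text
pos [634.7  91.  226.2] yaw -77.7 tilt [ 0.007  0.002 -1.   ] shift units [-1.209 -0.806 -0.034] spin units 0.76
top key 0 False
top tall 0 False
0 0
0 0
side key 268 ((array([632.8,  92.6]), array([70.3, 15.6]), 12.9), np.float64(0.13949873264959967))
side tall 338 (array([428.8, 172.3]), array([61.3, 23. ]), -8.8)
16 [604.9  76.4  73.7]
18 [608.4 113.2  72.4]
```

View pics/s5.png

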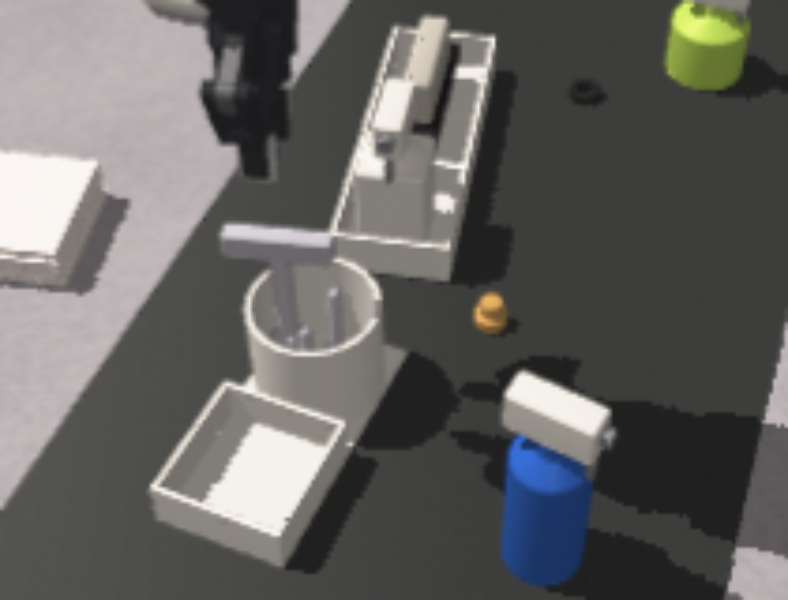

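The key stands upright in the pot (crop 285,290) with both stems still upright in it. Now the tall bottle.

{"name": "carry_out", "arguments": {"deltas": [[-0.25,-0.15,0,0.1,0.1],[-0.5,-0.35,0,0.3,0.1],[-0.8,-0.55,0,0.6,0.1],[-1,-0.7,0,0.76,0.1],[-1,-0.7,0,0.76,0.1],[-1,-0.7,0,0.76,0.1]]}}

```text
clock: 27.52
position: [0.464, 0.1613, 0.2208]
ee_rot: [0.996, -0.091, -0.0, 0.0]
ft_force: [-0.1, -0.6, -0.3]
grip_width: 0.547
grasp_force: 0.0
```

```bash
python3 -c "
from h import *
go(431.8,170.6,200,-100.5); print(manip.get_obs()['joint_pos'])"
```

```text
pos [464.  161.3 220.8] yaw -100.5 tilt [-0. -0. -1.] shift units [-0.222 -0.022  0.139] spin units 0.001
[-0.80941549  0.04810697  0.39623973  1.86940525 -0.01947551  1.22807684
 -2.16042542]
```

{"name": "carry_out", "arguments": {"deltas": [[-0.12,-0.02,0,0,0.1],[-0.22,-0.02,0,0,0.1],[-0.22,-0.02,0,0,0.1],[-0.22,-0.02,0.2,0,0.1],[-0.22,-0.02,0.4,0,0.1],[-0.22,-0.02,0.51,0,0.1],[-0.22,-0.02,0.51,0,0.1],[-0.22,-0.02,0.51,0,0.1],[-0.22,-0.02,0.51,0,-0.4],[-0.22,-0.02,0.51,0,-1],[-0.22,-0.02,0.51,0,-1],[-0.22,-0.02,0.51,0,-1],[-0.22,-0.02,0.51,0,-1],[-0.22,-0.02,0.51,0,-1]], "force": 30}}

```text
clock: 29.28
position: [0.4324, 0.1708, 0.1453]
ee_rot: [0.996, -0.092, 0.001, -0.0]
ft_force: [-0.4, -1.1, 6.2]
grip_width: 0.25
grasp_force: 33.8
```

{"name": "carry_out", "arguments": {"deltas": [[0,0,-0.1,0,-1],[0,0,-0.3,0,-1],[0,0,-0.55,0,-1],[0,0,-0.7,0,-1],[0,0,-0.7,0,-1]]}}

```text
clock: 29.9
position: [0.4326, 0.171, 0.2516]
ee_rot: [0.996, -0.091, 0.001, -0.001]
ft_force: [-1.2, 0.3, -1.3]
grip_width: 0.25
grasp_force: 32.9
```

```bash
python3 -c "
from h import *
go(617.8,186,248)"
```

```text
pos [432.6 171.  251.6] yaw -100.5 tilt [ 0.003  0.002 -1.   ] shift units [ 1.196 -0.323  0.028] spin units 0.0
```

{"name": "carry_out", "arguments": {"deltas": [[0.2,-0.1,0,0,-1],[0.45,-0.2,0,0,-1],[0.7,-0.3,0,0,-1],[0.9,-0.32,0,0,-1],[1,-0.32,0,0,-1],[1,-0.32,0,0,-1]]}}

```text
clock: 30.65
position: [0.5881, 0.1897, 0.2486]
ee_rot: [0.996, -0.092, -0.001, 0.001]
ft_force: [-0.4, -0.8, -0.8]
grip_width: 0.256
grasp_force: 32.8
```

{"name": "carry_out", "arguments": {"deltas": [[0.1,0,0,0,-1],[0.19,0,0,0,-1],[0.19,0,0.1,0,-1],[0.19,0,0.25,0,-1],[0.19,0,0.25,0,-1],[0.19,0,0.25,0,-1]]}}

```text
clock: 31.4
position: [0.6159, 0.1855, 0.2124]
ee_rot: [0.996, -0.091, 0.0, -0.0]
ft_force: [1.5, -0.7, 0.4]
grip_width: 0.251
grasp_force: 32.8
```

Run:
```python
from h import *
go(617.8,186,149.3)
p=camera('side'); cv2.imwrite('pics/s6.png',cv2.resize(p['img'][130:290,130:340,::-1],(788,600)))
```

```text
pos [615.9 185.5 212.4] yaw -100.5 tilt [ 0.  0. -1.] shift units [ 0.012 -0.006  0.421] spin units 0.0
```

View pics/s6.png

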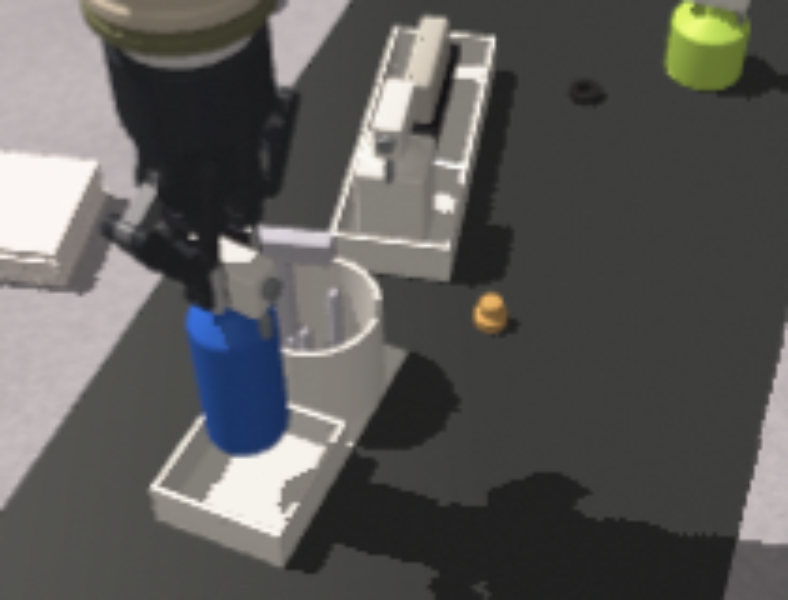

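The bottle is over the pocket (crop 245,430) with the key still standing. Lowering.

{"name": "carry_out", "arguments": {"deltas": [[0.01,0,0.1,0,-1],[0.01,0,0.2,0,-1],[0.01,0,0.3,0,-1],[0.01,0,0.37,0,-1],[0.01,0,0.41,0,-1],[0.01,0,0.41,0,-1],[0.01,0,0.42,0,-1],[0.01,0,0.42,0,-1]]}}

```text
clock: 32.45
position: [0.6178, 0.1851, 0.1494]
ee_rot: [0.996, -0.091, 0.0, -0.0]
ft_force: [0.7, 0.3, 0.8]
grip_width: 0.248
grasp_force: 33.1
```

{"name": "carry_out", "arguments": {"deltas": [[0,0,0.005,0,-1],[0,0,0.007,0,-1],[0,0,0.007,0,-1]]}}

```text
clock: 32.83
position: [0.6181, 0.185, 0.1493]
ee_rot: [0.996, -0.092, 0.001, -0.0]
ft_force: [-2.3, -1.8, 8.9]
grip_width: 0.249
grasp_force: 34.1
```

{"name": "carry_out", "arguments": {"deltas": [[0,0,0,0,-0.4],[0,0,0,0,-0.1],[0,0,0,0,-0.1],[0,0,0,0,-0.1],[0,0,-0.1,0,-0.1],[0,0,-0.3,0,-0.1],[0,0,-0.6,0,-0.1],[0,0,-0.9,0,-0.1],[0,0,-0.9,0,-0.1]]}}

```text
clock: 33.95
position: [0.6192, 0.1851, 0.2884]
ee_rot: [0.996, -0.092, 0.003, -0.002]
ft_force: [0.2, 0.1, 0.3]
grip_width: 0.448
grasp_force: 0.0
```

{"name": "carry_out", "arguments": {"deltas": [[-0.3,0,0,0,-0.1],[-0.6,-0.2,0,0,-0.1],[-0.9,-0.4,0,0,-0.1],[-0.9,-0.6,0,0,-0.1],[-0.9,-0.6,0,0,-0.1],[-0.9,-0.6,0,0,-0.1]]}}

```text
clock: 34.7
position: [0.5015, 0.2971, 0.2829]
ee_rot: [0.996, -0.092, -0.0, 0.0]
ft_force: [-0.5, -0.5, 0.2]
grip_width: 0.453
grasp_force: 0.0
```

Run:
```python
from h import *
go(450,250,250)
for n in('top','side'):
    p=camera(n); X=cloud(p)
    for q,c,a,b in [('key',(.632,.091),.12,.145),('tall',(.6178,.186),.14,.165),('sq',(.6135,-.06),.11,.14),('brush',(.6345,-.187),.07,.1),('squat',(.435,-.338),.095,.115)]:
        Q=near(X,c,.055);Q=Q[(Q[:,2]>a)&(Q[:,2]<b)]; print(n,q,len(Q),len(Q)>5 and (rect(Q),np.percentile(Q[:,2],95).round(4)))
    save(p,n+'9.png')
p=camera('top');cv2.imwrite('pics/t9.png',cv2.resize(p['img'][110:280,90:420,::-1],(800,412)))
```

```text
pos [501.5 297.1 282.9] yaw -100.6 tilt [-0.    -0.001 -1.   ] shift units [-0.28   0.372  0.219] spin units 0.0
top key 182 ((array([632.6,  90.3]), array([68.3, 14. ]), 12.5), np.float64(0.1403))
top tall 269 ((array([615.5, 185.3]), array([61.5, 22.4]), -9.6), np.float64(0.1591))
top sq 257 ((array([614.1, -59.6]), array([61.9, 22.7]), -80.3), np.float64(0.1319))
top brush 363 ((array([ 635.3, -186.1]), array([89.2, 25.3]), -80.9), np.float64(0.086))
top squat 247 ((array([ 433.9, -339.7]), array([59.6, 23.2]), -1.4), np.float64(0.1059))
side key 16 ((array([660.7, 105. ]), array([9.7, 3.6]), 1.6), np.float64(0.1386))
side tall 139 ((array([629.1, 184.7]), array([31.6, 24.1]), -12.3), np.float64(0.1573))
side sq 0 False
side brush 28 ((array([ 626. , -202.9]), array([48.3,  6.1]), -70.7), np.float64(0.0836))
side squat 104 ((array([ 432.8, -336.5]), array([60.4, 26.3]), -7.3), np.float64(0.104))
```

View pics/t9.png

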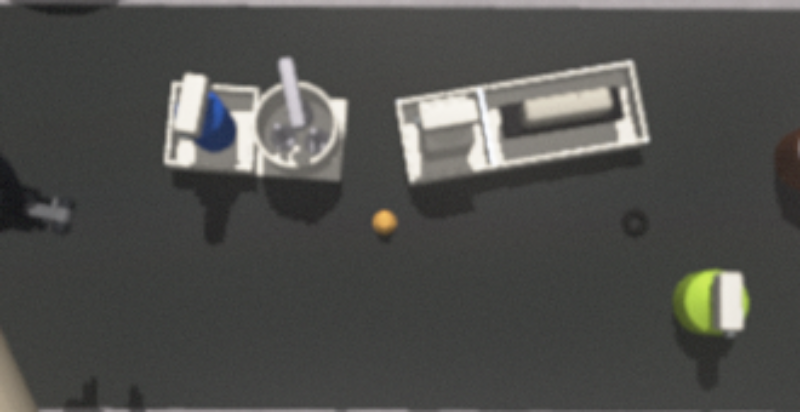

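View pics/side9.png

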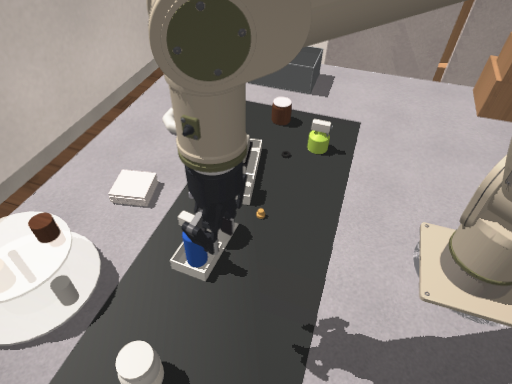

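The top crop shows the brush in the trough (570,105), the square bottle in its pocket (450,125), the tall bottle in its pocket (205,115) and the key in the pot (293,90). The squat bottle is untouched at (712,300). In the side view the arm is in front but clear of everything. Handing in.

```bash
python3 -c "
from h import *
print(ticket.hand_in())"
```

```text
the job is handed in; nothing more can be done
None
```

Both kits are made up in the order asked and the job is handed in at about 35 s on the robot's clock: the brush and square bottle are in the tile tray, the key and tall bottle are in the drain tray with both plugs still in the pot, and the squat bottle was left where it stood. The key went in on the free side of the pot, so the plugs hardly moved; `ticket.hand_in()` gave no verdict.

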